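# Press the dust caps home on three bearings

## Task

Three serviced bearings stand in the parts tray, each with its dust cap still sticking up; push each cap straight down with a light push of the fingertips until it is fully home, first on the largest bearing, then on the middle-sized one, last on the smallest. Do not press hard, do not pick up, tip or shove the bearings, and leave everything else where it lies.

Things in the scene. Friction and masses are not known exactly. Their poses are not given: they have to be found in the camera images.
- tray: shallow white plastic parts tray, 340 x 480 mm, rim 22 mm high, walls and floor 5 mm thick, fixed to the bench; origin at the centre of its underside, its x across the 340 mm, z up. The bearings and the first four bystanders below stand on its floor, 5 mm above its origin.
- bearing_large: the large of the three capped bearings: plain steel disc 62 mm across and 20 mm high on a soft black rubber foot of the same width, 8 mm high (28 mm in all without the cap); loose on the tray floor, standing flat, z up; origin at the centre of the foot's underside. The foot gives about 1 mm for each 3 N pressed on the bearing, 6 mm at most, and springs back
- cap_large_top (a point): centre of the flat top of the large bearing's dust cap, a round plain aluminium cap 53 mm across with a 3 mm thick flange, on the bearing's axis; it stands proud at the start and sinks with the cap; fully home it lies 31 mm above the underside of the foot (unloaded)
- cap_large (a joint): how far the dust cap of the large bearing is pushed down into it (m): about 0 to 0.003 at the start, 0.010 fully home (flange down on the ring, where it stops). A friction fit that yields to about 4 to 5 N and stays where it is left
- bearing_middle: the middle-sized of the three capped bearings: plain steel disc 47 mm across and 18 mm high on a soft black rubber foot of the same width, 8 mm high (26 mm in all without the cap); loose on the tray floor, standing flat, z up; origin at the centre of the foot's underside. The foot gives about 1 mm for each 3 N pressed on the bearing, 6 mm at most, and springs back
- cap_middle_top (a point): centre of the flat top of the middle bearing's dust cap, a round plain aluminium cap 38 mm across with a 3 mm thick flange, on the bearing's axis; it stands proud at the start and sinks with the cap; fully home it lies 29 mm above the underside of the foot (unloaded)
- cap_middle (a joint): how far the dust cap of the middle bearing is pushed down into it (m): about 0 to 0.003 at the start, 0.010 fully home (flange down on the ring, where it stops). A friction fit that yields to about 4 to 5 N and stays where it is left
- bearing_small: the small of the three capped bearings: plain steel disc 35 mm across and 14 mm high on a soft black rubber foot of the same width, 8 mm high (22 mm in all without the cap); loose on the tray floor, standing flat, z up; origin at the centre of the foot's underside. The foot gives about 1 mm for each 3 N pressed on the bearing, 6 mm at most, and springs back
- cap_small_top (a point): centre of the flat top of the small bearing's dust cap, a round plain aluminium cap 26 mm across with a 3 mm thick flange, on the bearing's axis; it stands proud at the start and sinks with the cap; fully home it lies 25 mm above the underside of the foot (unloaded)
- cap_small (a joint): how far the dust cap of the small bearing is pushed down into it (m): about 0 to 0.003 at the start, 0.010 fully home (flange down on the ring, where it stops). A friction fit that yields to about 4 to 5 N and stays where it is left
- open_bearing: bystander: bearing with no cap, open, balls showing, 52 mm across, 15 mm high, loose on the tray; origin at the centre of its underside
- seal_ring: bystander: black rubber seal ring, 48 mm across, 36 mm hole, 5 mm thick, flat on the tray; origin at the centre of its underside
- socket: bystander: steel wrench socket standing on the tray, 24 mm across, 30 mm high; origin at the centre of its underside
- screwdriver: bystander: grey screwdriver about 170 mm long, handle 26 mm thick, lying in the tray near the edge farthest from the robot, along the tray's y; origin at its middle, underneath
- tape_roll: bystander: roll of green tape lying flat on the bench beside the tray, 96 mm across, 19 mm high; origin at the centre of its underside
- grease_jar: bystander: white jar with lid, 72 mm across, 60 mm high, standing on the bench beside the tray; origin at the centre of its underside
Things that resemble listed ones, but are neither listed nor needed, are in the scene too. What is shaped like the bearing_large but green is not meant. Leave any purple look-alike of the bearing_middle alone.

How it is judged (in metres and radians):
On the way, in this order (a step that is already met when the one before it is completed fails the run):
1. the cap of the large bearing is pushed home (value of joint cap_large above 0.0085 m), for 0.1 s.
2. the cap of the middle-sized bearing is pushed home (value of joint cap_middle above 0.0085 m), for 0.1 s.
3. the cap of the small bearing is pushed home (value of joint cap_small above 0.0085 m), for 0.1 s.
At the end, for the whole second after the job is handed in: All three caps are home within 1.5 mm (joint above 0.0085 m); the three bearings stand flat on the tray floor at rest, within 20 mm of where they started, and so do the bystanders (value of joint each of cap_large, cap_middle, cap_small above 0.0085 m and z of bearing_large in the frame of tray between 0.002 and 0.009 m and angle between each of bearing_large, bearing_middle, bearing_small's own z axis and vertical below 0.1 rad and distance of each of bearing_large, bearing_middle, bearing_small, open_bearing, seal_ring, socket, screwdriver, tape_roll, grease_jar from where it was at the start of the episode below 0.02 m and linear speed of each of bearing_large, bearing_middle, bearing_small below 0.02 m/s and z of bearing_middle in the frame of tray between 0.002 and 0.009 m and z of bearing_small in the frame of tray between 0.002 and 0.009 m); the robot touches nothing.
It fails at once if a capped bearing is lifted more than 6 mm (z of any of bearing_large, bearing_middle, bearing_small in the frame of tray above 0.011 m).
It fails at once if a capped bearing is tipped more than 15 degrees (angle between any of bearing_large, bearing_middle, bearing_small's own z axis and vertical above 0.26 rad).
It fails at once if a capped bearing is shoved more than 20 mm (distance of any of bearing_large, bearing_middle, bearing_small from where it was at the start of the episode above 0.02 m).
It fails at once if a bearing or its cap is pressed with more than 30 N (contact force between any of the fingers, the arm and bearing_large above 30 N or contact force between any of the fingers, the arm and bearing_middle above 30 N or contact force between any of the fingers, the arm and bearing_small above 30 N).
It fails at once if a bystander is moved more than 20 mm (distance of any of open_bearing, seal_ring, socket, screwdriver, tape_roll, grease_jar from where it was at the start of the episode above 0.02 m).
It also fails if it takes over 42 s, if anything falls off the work surface, if the arm or the gripper's body presses on something with over 40 N, if the wrist force passes 120 N, or if a joint passes its speed limit or range.

## Robot

A 6-joint arm with a two-finger parallel gripper is mounted at the origin on the work surface. World frame = base frame: x ahead of the robot, y to its left, z up, the work surface at z = 0. Lengths are in mm, angles in rad, forces in N, time in s.
With the tool pointing down it reaches from about 275 to 775 mm from the base axis. Payload 14.6 kg.
Tool frame: the origin (TCP) lies at the very end of the fingers, on their centre line; the grasp point (between the pads) lies 19 mm behind it (grasp_offset is the distance from the TCP to the grasp point, in mm); z points along the fingers, x is the direction in which the jaws open and shut, and the axes are right-handed (so a half turn about z gives the same grasp; the last joint's range is limited). The gripper opens to 85 mm and grips with 20 to 120 N. Pads are 22 mm wide; open, the fingers measure 114 mm over their backs; the gripper's body (76 mm by 85 mm) begins 54 mm behind the grasp point. The pads swing forward as they close: fully open they stand 13 mm farther back than shut.
Start: joints at [-1.265, 0.263, -0.048, 1.259, 0, 1.415], TCP at [233.444, -470.247, 231.278] pointing down, gripper open.
Joint ranges: [-2.65, 2.65], [-0.89, 1.7], [-1.18, 1.37], [-2.13, 2.11], [-1.35, 1.29], [-3.14, 3.14]. Speed limits (rad/s): [1.89, 1.89, 2.57, 2.79, 3.14, 3.14].

## Interface

Orientations are given as a rotation vector (axis times angle).
In Python, from workcell import get_obs, capture, camera_params, finish_job, outline_of, place_of, grasp_offset gives the robot as it stands. The module is installed in compiled form; this text tells all that it offers.
- The arm moves only by the shell command python3 -m pendant 'ROWS' [FORCE]. ROWS is JSON, a list of rows, each a list of 3 entries, a list of its own where there are three numbers: the turn, a rotation vector about the tool's x, y, z in units of 8 degrees (1.0 is 8 degrees), then the shift along the tool's x, y, z in units of 40 mm (1.0 is 40 mm), then the opening, from 0 (shut) to 1 (fully open). A call has 1 to 5 rows; each row is the pose to reach, as a shift and turn from the pose commanded when the call began, along the tool's axes at that moment; what a row does not reach only later rows make up. A row lasts 1/10 s, in which the tool goes at most 50 mm and 8.59 degrees, less where a joint would pass 70% of its speed; a pose out of reach is approached as far as the arm can. A call with a gripper value outside its range is refused whole. The fingers move at their own pace and stop on an object; FORCE is the grip in N (left out, the last holds). Time passes only in rows, so rows that repeat a pose let the fingers close. It gives the time, the measured TCP pose, the force and the opening at its end, in the units of the state.
- get_obs(): the state, without advancing time (a new reading comes with each control period).
- capture(name): name is "scene" or "side" or "wrist"; returns (picture, depth): 400x640x3 uint8, blue, green, red; 400x640 float32, mm along the optical axis (not along the pixel's ray), 0 where there is no reading.
- camera_params(name): a dict with "fov_y" (degrees; the focal length in pixels is half the picture's height over the tangent of half this angle, whatever the lens; pixels are square), "cx", "cy" (the principal point, pixels), "k1" (the pictures are not rectified: a ray, as slopes to the right and down, at radius r is drawn at 1 + k1 r^2 times it, then the intrinsics apply), "R" (3x3) and "t" (3): a world point X has camera coordinates R X + t. Camera axes: x right, y down, z forward; pixel columns grow to the right and rows downward; lengths in mm; the calibration is good to about 2 mm. A picture is of the moment at which its call begins: read the wrist's pose just before it. camera_params takes no time and is no camera call; for the wrist camera it gives the pose at the moment of the call.
- finish_job(): hands the job in, once; it reports no verdict.
Trained networks look in the newest picture that a camera, given by its name, has taken for a name from the list of things; names that differ only in an ending like _2 or _b are one class to them, and where a whole thing is asked for, a point or a joint stands for the part that bears it (a point fixed in the world has none). Each returns a list of dicts, best first, with "confidence" (0 to 1); they miss things now and then, are a little off and sometimes report something else, mostly with a low value. They report only what shows in the picture. A call takes as long as a camera call. They do not tell look-alikes from the thing itself.
- outline_of(label, camera): "region" (400x640 bool, what is visible of it).
- place_of(label, camera): "location" ([x, y, z] in mm, in the coordinates of the camera as it stood for that picture, good to about 4 mm: a listed point, or the origin of a listed thing).
The state is a dict: "clock": time; "joints": joint angles; "joint_vel": joint speeds; "effort": joint torques, N m; "tcp_pos": TCP position; "tool_rot": TCP orientation; "ft_force": force on the tool from outside, world axes, zero at the start; "ft_torque": the same for the moment, N m; "grip_width": finger opening in mm.
Only numpy, scipy, OpenCV 4.12 (cv2) and the standard library are available. Lean on these libraries where they do the work, as an engineer would, in place of code of your own. Each camera call takes 0.05 s, during which the arm holds its last target.

## Working session

There is one attempt and no reset: what is moved stays moved. The work goes in short steps, Python scripts to look and compute and a shell command to move; the robot and the scene stay as the last step left them, time stands still between calls to the robot, and variables do not carry over. Pictures are saved under pics/ and viewed, and the job is handed in when it is done.

```bash
mkdir -p pics
cat > h.py <<'E'
import numpy as np, cv2
from workcell import *
def cam2world(p,P): return np.array(P['R']).T@(np.array(p)-np.array(P['t']))
def proj(X,P):
    c=np.array(P['R'])@np.array(X)+np.array(P['t']); s=c[:2]/c[2]; r2=s@s
    f=200/np.tan(np.radians(P['fov_y'])/2); s=s*(1+P['k1']*r2)
    return s[0]*f+P['cx'],s[1]*f+P['cy']
E
python3 - <<'E'
from h import *
o=get_obs();print({k:np.round(v,3).tolist() for k,v in o.items()})
for n in ['scene','side']:
    im,d=capture(n);P=camera_params(n);cv2.imwrite(f'pics/{n}0.png',im);np.save(f'{n}_d.npy',d)
    print(n,P['fov_y'],P['k1'],np.round(P['t'],1))
    for l in ['bearing_large','bearing_middle','bearing_small','cap_large_top','cap_middle_top','cap_small_top','socket','tray','open_bearing']:
        for r in place_of(l,n):
            w=cam2world(r['location'],P); print(l,round(r['confidence'],2),np.round(w,1),np.round(proj(w,P),0))
print(get_obs()['clock'])
E
```

```text
{'clock': 0.0, 'joints': [-1.265, 0.264, -0.049, 1.259, 0.0, 1.415], 'joint_vel': [0.0, -0.001, -0.0, 0.002, -0.0, 0.001], 'effort': [0.001, -63.762, 38.457, 0.014, -0.0, -0.0], 'tcp_pos': [233.359, -469.985, 230.822], 'tool_rot': [-2.669, 1.655, 0.001], 'ft_force': [-0.206, 0.915, -0.225], 'ft_torque': [-0.035, -0.01, -0.041], 'grip_width': 85.703}
scene 51.26214305959558 0.036283253868995495 [ 394.3 -183.1 1387.7]
bearing_large 0.88 [ 682.6 -371.6    2.1] [196. 176.]
bearing_large 0.64 [ 476.7 -179.4    2.7] [294. 175.]
bearing_middle 0.67 [503.4 123.6   4. ] [371. 229.]
bearing_small 0.52 [478.3 -67.6   1.5] [322. 192.]
cap_large_top 0.7 [ 683.5 -371.6   34.4] [194. 167.]
cap_large_top 0.44 [ 482.5 -181.2   44.6] [292. 163.]
cap_middle_top 0.69 [503.3 117.5  40.1] [371. 216.]
cap_middle_top 0.53 [601.3 269.2  38.2] [398. 272.]
cap_middle_top 0.19 [476.5 -66.5   5.1] [323. 191.]
cap_small_top 0.56 [ 480.9 -178.4   40.9] [293. 164.]
cap_small_top 0.4 [481.1 -65.6  37.3] [322. 182.]
socket 0.49 [ 574.3 -194.     0.8] [265. 187.]
tray 0.65 [540.9 -45.7  -2.1] [312. 207.]
open_bearing 
[... 331 characters left out ...]
.55 [602.1 267.8  -0.8] [298. 292.]
bearing_middle 0.54 [505.5 123.3   4.6] [342. 245.]
bearing_middle 0.5 [ 481.  -178.3    8.5] [348. 178.]
bearing_small 0.57 [484.9 -66.2   4.3] [348. 200.]
cap_large_top 0.72 [540.2 -40.7  -1.2] [328. 207.]
cap_large_top 0.55 [ 685.2 -372.5   36.9] [287. 140.]
cap_middle_top 0.66 [605.  264.2  39.3] [296. 277.]
cap_middle_top 0.65 [509.8 121.   36.9] [340. 235.]
cap_small_top 0.72 [586.4 112.1   5. ] [309. 242.]
cap_small_top 0.48 [ 577.5 -194.9   11.3] [317. 174.]
cap_small_top 0.37 [482.8 -61.8  33.6] [349. 193.]
socket 0.62 [ 578.8 -198.     6. ] [317. 175.]
tray 0.77 [540.7 -42.5  -3.2] [328. 207.]
open_bearing 0.58 [578.8 -65.8   2.4] [315. 201.]
1.0
```

Run:
```python
import cv2
a=cv2.imread('pics/scene0.png')[120:320,150:450];b=cv2.imread('pics/side0.png')[100:330,220:460]
cv2.imwrite('pics/sc1.png',cv2.resize(a,None,fx=2.6,fy=2.6));cv2.imwrite('pics/si1.png',cv2.resize(b,None,fx=2.6,fy=2.6))
```

```text
(no output)
```

View pics/sc1.png

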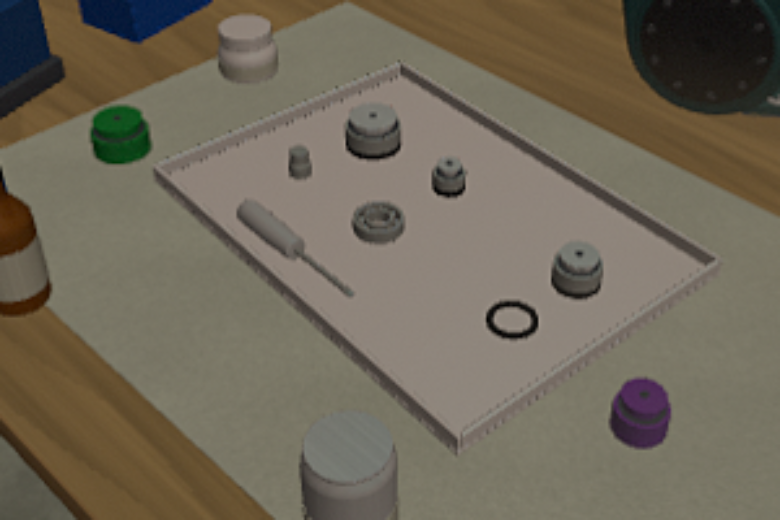

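View pics/si1.png

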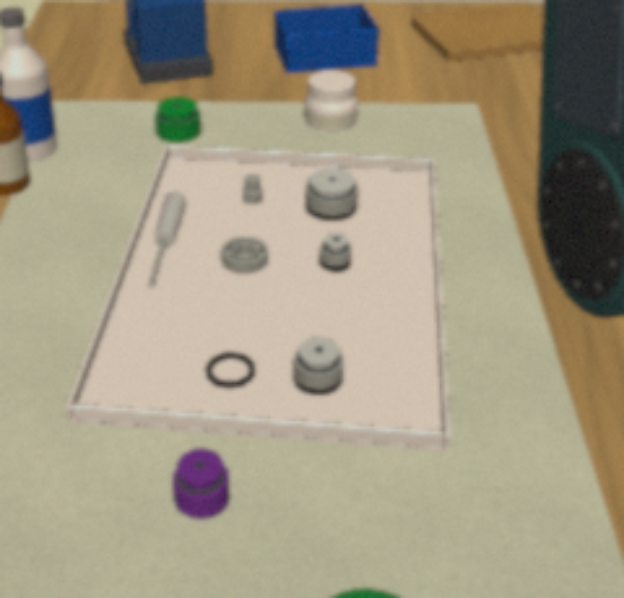

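Three steel capped bearings stand in the tray. In the 'scene' picture, large is at (293,165), small at (322,185) and middle at (371,220). The green look-alike (196,172) and the purple one (397,275) stand outside the tray and are excluded by colour. Next I move over the large bearing with the gripper shut.

```bash
cat >> h.py <<'E'
from scipy.spatial.transform import Rotation as Ro
def delta(target):
    o=get_obs();R=Ro.from_rotvec(o['tool_rot'])
    d=R.inv().apply(np.array(target)-o['tcp_pos'])/40
    z=R.apply([0,0,1]); tilt=R.inv().apply(np.cross(z,[0,0,-1]))
    print('t',round(o['clock'],2),'tcp',np.round(o['tcp_pos'],1),'shift',np.round(d,3),'tiltfix(8deg)',np.round(np.degrees(tilt)/8,3),'F',np.round(o['ft_force'],2),'toolx',np.round(R.apply([1,0,0]),2),'w',round(o['grip_width'],1))
E
python3 -c "
from h import *
delta([440,-250,231]);delta([481,-179,150])"
```

```text
t 1.0 tcp [ 233.4 -470.2  231.3] shift [-2.635e+00 -7.074e+00  7.000e-03] tiltfix(8deg) [ 0.  0. -0.] F [-0.43  0.8   0.04] toolx [ 0.44 -0.9  -0.  ] w 85.1
t 1.0 tcp [ 233.4 -470.2  231.3] shift [-3.769 -8.781  2.032] tiltfix(8deg) [ 0.  0. -0.] F [-0.43  0.8   0.04] toolx [ 0.44 -0.9  -0.  ] w 85.1
```

```bash
python3 -m pendant '[[[0,0,0],[-3.77,-8.78,0.5],0],[[0,0,0],[-3.77,-8.78,0.5],0],[[0,0,0],[-3.77,-8.78,0.5],0],[[0,0,0],[-3.77,-8.78,0.5],0],[[0,0,0],[-3.77,-8.78,0.5],0]]' 30
python3 -c "
from h import *
delta([481,-179,150])"
```

```text
clock: 1.5
tcp_pos: [396.1, -278.4, 218.3]
tool_rot: [2.67, -1.656, 0.001]
ft_force: [1.1, -1.6, -1.1]
grip_width: 12.2
t 1.5 tcp [ 396.1 -278.4  218.3] shift [-1.283 -3.006  1.708] tiltfix(8deg) [-0.001 -0.004  0.   ] F [ 1.08 -1.62 -1.07] toolx [ 0.44 -0.9   0.  ] w 12.2
```

```bash
python3 -m pendant '[[[0,0,0],[-1.2,-2.8,1.3],0],[[0,0,0],[-1.2,-2.8,1.3],0],[[0,0,0],[-1.2,-2.8,1.3],0],[[0,0,0],[-1.2,-2.8,1.3],0],[[0,0,0],[-1.2,-2.8,1.3],0]]'
python3 - <<'E'
from h import *
delta([481,-179,150])
im,d=capture('wrist');P=camera_params('wrist');cv2.imwrite('pics/w1.png',im)
for l in ['bearing_large','cap_large_top','bearing_small','cap_small_top']:
    for r in place_of(l,'wrist'):
        w=cam2world(r['location'],P); print(l,round(r['confidence'],2),np.round(w,1),np.round(proj(w,P),0))
E
```

```text
clock: 2.0
tcp_pos: [474.1, -186.9, 166.1]
tool_rot: [2.671, -1.653, -0.001]
ft_force: [-0.2, 0.3, 0.7]
grip_width: -0.1
t 2.0 tcp [ 474.1 -186.9  166.1] shift [-0.099 -0.241  0.403] tiltfix(8deg) [ 0.003  0.002 -0.   ] F [-0.17  0.26  0.74] toolx [ 0.45 -0.9  -0.  ] w -0.1
bearing_large 0.9 [ 6.796e+02 -3.700e+02 -2.000e-01] [606.  65.]
bearing_large 0.64 [ 483.2 -178.7   40.8] [312. 176.]
bearing_large 0.62 [ 489.  -175.1    4.6] [312. 159.]
cap_large_top 0.63 [ 484.1 -177.4   43.6] [311. 175.]
cap_large_top 0.32 [ 570.5 -195.5    4.4] [375.  86.]
bearing_small 0.58 [486.7 -63.1   5.2] [196. 105.]
cap_small_top 0.95 [480.8 -65.1  38.6] [181. 116.]
cap_small_top 0.24 [ 480.1 -410.8    4.2] [512. 266.]
```

View pics/w1.png

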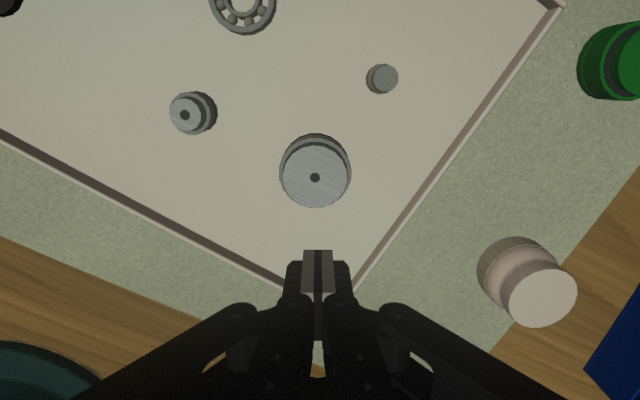

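The wrist picture shows the large steel bearing with its centre dot at (315,177), the small one at (184,115), and the green look-alike at the edge (610,60), outside the tray. I'll turn the dot pixels into positions using the depth.

```bash
cat >> h.py <<'E'
def unproj(u,v,depth,P):
    f=200/np.tan(np.radians(P['fov_y'])/2); K=np.array([[f,0,P['cx']],[0,f,P['cy']],[0,0,1.]])
    a,b=cv2.undistortPoints(np.array([[[u,v]]],float),K,np.array([P['k1'],0,0,0,0]))[0,0]
    return cam2world([a*depth,b*depth,depth],P)
def pix(u,v,d,P,r=5):
    z=np.median([q for q in d[v-r:v+r+1,u-r:u+r+1].ravel() if q>0]); return unproj(u,v,z,P)
E
python3 - <<'E'
from h import *
im,d=capture('wrist');P=camera_params('wrist')
for n,u,v in [('large',315,177),('small',184,115)]: print(n,np.round(pix(u,v,d,P),1))
c=np.hstack([cv2.resize(im[v-50:v+50,u-50:u+50],None,fx=3.9,fy=3.9) for u,v in [(315,177),(184,115)]]);cv2.imwrite('pics/w1c.png',c)
delta([483,-178.5,75])
E
```

```text
large [ 483.8 -181.4   42.5]
small [482.  -66.5  36.4]
t 2.3 tcp [ 473.8 -188.   166.6] shift [-0.113 -0.311  2.29 ] tiltfix(8deg) [-0.002 -0.004  0.   ] F [ 0.01 -0.19  0.7 ] toolx [ 0.44 -0.9   0.  ] w -0.1
```

View pics/w1c.png

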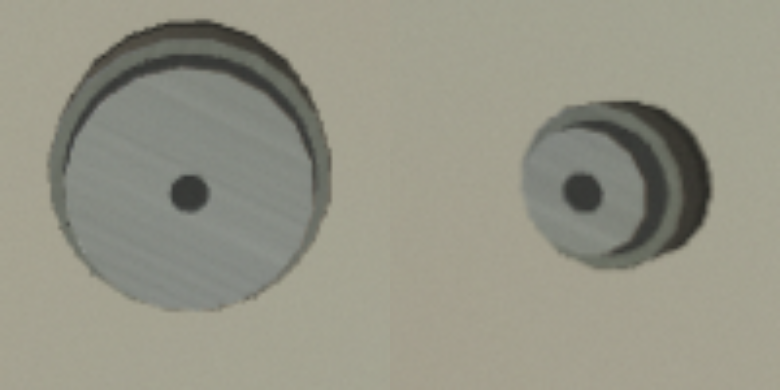

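The crop confirms plain steel rings with grey caps, large on the left and small on the right. I'm going down over the large one.

```bash
python3 -m pendant '[[[0,0,0],[-0.07,-0.29,1.2],0],[[0,0,0],[-0.07,-0.29,2.2],0],[[0,0,0],[-0.07,-0.29,2.75],0],[[0,0,0],[-0.07,-0.29,2.75],0]]'
python3 - <<'E'
from h import *
delta([483,-180.5,36])
im,d=capture('wrist');cv2.imwrite('pics/w2.png',im)
E
```

```text
clock: 2.7
tcp_pos: [481.5, -179.1, 54.1]
tool_rot: [2.669, -1.656, -0.007]
ft_force: [-0.1, -0.6, 0.4]
grip_width: -0.0
t 2.7 tcp [ 481.5 -179.1   54.1] shift [ 0.048 -0.019  0.451] tiltfix(8deg) [0.018 0.026 0.   ] F [-0.05 -0.55  0.35] toolx [ 0.44 -0.9  -0.  ] w -0.0
```

View pics/w2.png

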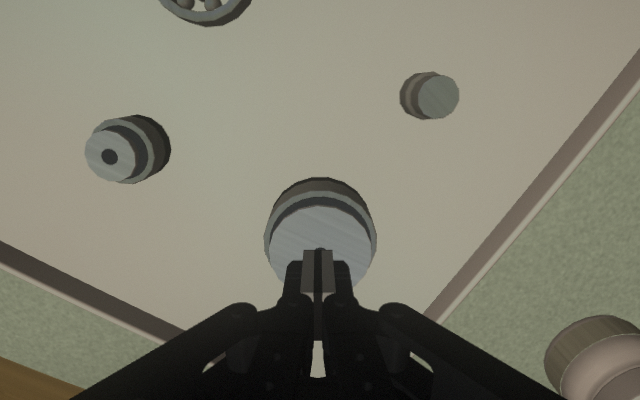

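The fingertips stand over the dot at (319,250). I'm descending slowly and watching the force.

```bash
python3 -m pendant '[[[0,0,0],[0,0,0.12],0],[[0,0,0],[0,0,0.2],0],[[0,0,0],[0,0,0.25],0],[[0,0,0],[0,0,0.3],0],[[0,0,0],[0,0,0.35],0]]'
```

```text
clock: 3.25
tcp_pos: [483.4, -179.6, 42.4]
tool_rot: [-2.67, 1.655, -0.001]
ft_force: [0.0, -0.3, 3.7]
grip_width: 0.0
```

```bash
python3 -m pendant '[[[0,0,0],[0,0,0.04],0],[[0,0,0],[0,0,0.08],0],[[0,0,0],[0,0,0.08],0]]'
```

```text
clock: 3.55
tcp_pos: [483.4, -179.6, 39.0]
tool_rot: [2.67, -1.655, 0.0]
ft_force: [0.9, -0.5, 2.9]
grip_width: -0.0
```

```bash
python3 -m pendant '[[[0,0,0],[0,0,0.05],0],[[0,0,0],[0,0,0.1],0],[[0,0,0],[0,0,0.1],0]]'
```

```text
clock: 3.85
tcp_pos: [483.4, -179.6, 34.9]
tool_rot: [-2.67, 1.655, -0.0]
ft_force: [1.5, -0.8, 3.9]
grip_width: 0.2
```

```bash
python3 -m pendant '[[[0,0,0],[0,0,0.04],0],[[0,0,0],[0,0,0.04],0]]'
```

```text
clock: 4.05
tcp_pos: [483.4, -179.6, 33.4]
tool_rot: [-2.67, 1.655, -0.0]
ft_force: [1.1, -0.6, 5.4]
grip_width: 0.2
```

```bash
python3 -m pendant '[[[0,0,0],[0,0,0.04],0],[[0,0,0],[0,0,0.04],0]]'
```

```text
clock: 4.25
tcp_pos: [483.4, -179.6, 32.0]
tool_rot: [-2.67, 1.655, -0.001]
ft_force: [0.8, -0.1, 9.4]
grip_width: -0.3
```

```bash
python3 -m pendant '[[[0,0,0],[0,0,0.03],0],[[0,0,0],[0,0,0.03],0]]'
```

```text
clock: 4.45
tcp_pos: [483.5, -179.7, 31.0]
tool_rot: [-2.67, 1.655, -0.001]
ft_force: [-0.9, -0.2, 12.3]
grip_width: 0.3
```

The force rises at 3 N/mm up to 12 N, which is the foot's stiffness, so the large cap is home. I'm lifting and moving toward the middle bearing.

```bash
python3 -m pendant '[[[0,0,0],[0,0,-0.6],0],[[0,0,0],[0,0,-1.8],0],[[0,0,0],[0,0,-3],0],[[0,0,0],[0,0,-3],0]]'
python3 - <<'E'
from h import *
delta([505,100,150])
im,d=capture('wrist');P=camera_params('wrist');cv2.imwrite('pics/w3.png',im)
for l in ['cap_large_top','cap_small_top']:
    for r in place_of(l,'wrist'):
        w=cam2world(r['location'],P); print(l,round(r['confidence'],2),np.round(w,1),np.round(proj(w,P),0))
E
```

```text
clock: 4.85
tcp_pos: [485.1, -180.5, 155.7]
tool_rot: [-2.67, 1.655, -0.011]
ft_force: [0.2, 0.4, -1.1]
grip_width: -0.0
t 4.85 tcp [ 485.1 -180.5  155.7] shift [-6.061 -3.565  0.121] tiltfix(8deg) [-0.028 -0.042  0.   ] F [ 0.24  0.4  -1.11] toolx [ 0.44 -0.9   0.01] w -0.0
cap_large_top 0.8 [ 478.3 -176.    28.6] [309. 195.]
cap_large_top 0.24 [582.4 -68.2   1. ] [244.  14.]
cap_small_top 0.68 [481.9 -64.   35.3] [180. 132.]
cap_small_top 0.35 [536.6 -41.  -10.3] [196.  55.]
```

View pics/w3.png

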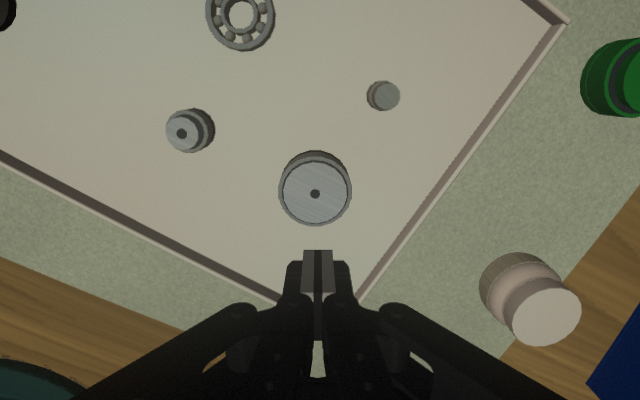

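The dark gap under the cap of the large bearing at (315,190) is gone, so it is seated. Next the middle bearing.

```bash
python3 -m pendant '[[[0,0,0],[-6.06,-3.57,0],0],[[0,0,0],[-6.06,-3.57,0],0],[[0,0,0],[-6.06,-3.57,0],0],[[0,0,0],[-6.06,-3.57,0],0],[[0,0,0],[-6.06,-3.57,0],0]]'
python3 -c "
from h import *
delta([505,100,150])"
```

```text
clock: 5.5
tcp_pos: [499.9, 71.8, 149.1]
tool_rot: [2.669, -1.655, -0.004]
ft_force: [0.3, 0.3, -0.1]
grip_width: 0.3
t 5.5 tcp [499.9  71.8 149.1] shift [-0.575 -0.427 -0.023] tiltfix(8deg) [ 0.018  0.009 -0.   ] F [ 0.32  0.27 -0.06] toolx [ 0.44 -0.9  -0.  ] w 0.3
```

```bash
python3 -m pendant '[[[0,0,0],[-0.55,-0.4,0],0],[[0,0,0],[-0.55,-0.4,0],0],[[0,0,0],[-0.55,-0.4,0],0]]'
python3 - <<'E'
from h import *
delta([506,121,60])
im,d=capture('wrist');P=camera_params('wrist');cv2.imwrite('pics/w4.png',im);np.savez('w4.npz',d=d,P=P,allow_pickle=True)
for l in ['cap_middle_top','bearing_middle']:
    for r in place_of(l,'wrist'):
        w=cam2world(r['location'],P); print(l,round(r['confidence'],2),np.round(w,1),np.round(proj(w,P),0))
E
```

```text
clock: 5.8
tcp_pos: [504.8, 96.9, 149.2]
tool_rot: [2.67, -1.653, -0.003]
ft_force: [0.0, -1.3, -0.2]
grip_width: -0.2
t 5.8 tcp [504.8  96.9 149.2] shift [-0.524 -0.301  2.231] tiltfix(8deg) [0.018 0.007 0.   ] F [ 0.02 -1.26 -0.17] toolx [ 0.45 -0.9  -0.  ] w -0.2
cap_middle_top 0.69 [506.8 121.   38.9] [290. 180.]
bearing_middle 0.62 [505.8 118.4   8.5] [295. 173.]
```

View pics/w4.png

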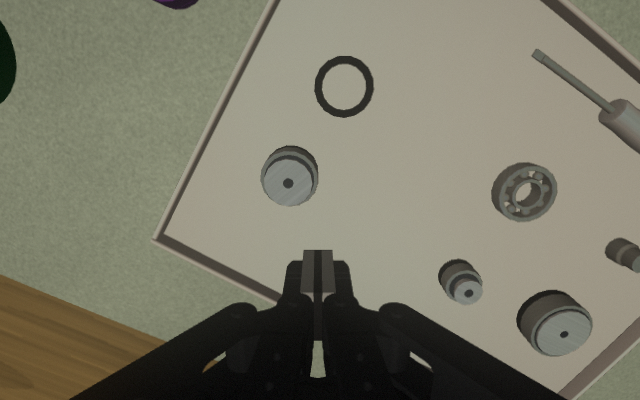

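The middle steel bearing is at (288,183) with its cap proud. The purple one is outside the tray at (175,0).

Run:
```python
from h import *
im,d=capture('wrist');P=camera_params('wrist');p=pix(288,183,d,P);print(np.round(p,1))
cv2.imwrite('pics/w4c.png',cv2.resize(im[133:233,238:338],None,fx=4,fy=4))
delta([p[0],p[1]+.5,55])
```

```text
[505.3 120.6  40.8]
t 6.0 tcp [505.5  95.6 150.2] shift [-0.572 -0.28   2.381] tiltfix(8deg) [0.005 0.002 0.   ] F [-0.3  -0.22  0.04] toolx [ 0.44 -0.9  -0.  ] w -0.3
```

View pics/w4c.png

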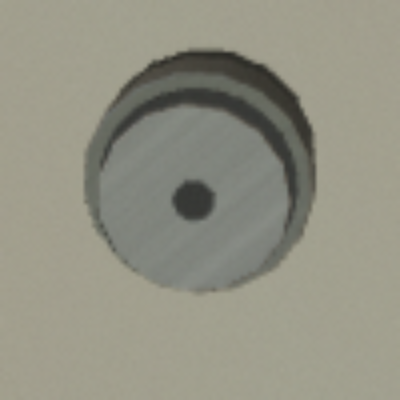

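The crop confirms the middle bearing is plain steel.

```bash
python3 -m pendant '[[[0,0,0],[-0.57,-0.28,0.9],0],[[0,0,0],[-0.57,-0.28,1.9],0],[[0,0,0],[-0.57,-0.28,2.38],0],[[0,0,0],[-0.57,-0.28,2.38],0],[[0,0,0],[-0.57,-0.28,2.38],0]]'
python3 - <<'E'
from h import *
im,d=capture('wrist');cv2.imwrite('pics/w5.png',im[130:330,200:440]);delta([505.3,121,34])
E
```

```text
clock: 6.5
tcp_pos: [505.8, 121.4, 56.0]
tool_rot: [2.669, -1.657, -0.0]
ft_force: [1.0, 0.6, 0.3]
grip_width: -0.0
t 6.55 tcp [506.3 121.6  56.5] shift [0.001 0.029 0.564] tiltfix(8deg) [-0.009 -0.004 -0.   ] F [ 0.14  0.53 -0.07] toolx [ 0.44 -0.9   0.  ] w -0.2
```

View pics/w5.png

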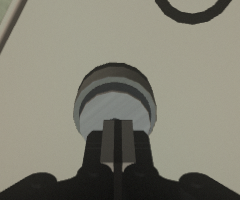

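The fingertips are centred on the cap at crop (118,122), so I'm pressing in the same steps.

```bash
python3 -m pendant '[[[0,0,0],[0,0,0.15],0],[[0,0,0],[0,0,0.25],0],[[0,0,0],[0,0,0.32],0],[[0,0,0],[0,0,0.37],0],[[0,0,0],[0,0,0.42],0]]'
```

```text
clock: 7.05
tcp_pos: [505.6, 122.0, 38.6]
tool_rot: [-2.67, 1.655, -0.0]
ft_force: [-2.0, -0.8, 4.6]
grip_width: 0.2
```

```bash
python3 -m pendant '[[[0,0,0],[0,0,0.05],0],[[0,0,0],[0,0,0.08],0],[[0,0,0],[0,0,0.08],0]]'
```

```text
clock: 7.35
tcp_pos: [505.6, 122.0, 35.4]
tool_rot: [2.67, -1.655, 0.0]
ft_force: [-1.4, -0.4, 3.5]
grip_width: -0.4
```

```bash
python3 -m pendant '[[[0,0,0],[0,0,0.04],0],[[0,0,0],[0,0,0.04],0]]'
```

```text
clock: 7.55
tcp_pos: [505.6, 122.0, 33.7]
tool_rot: [-2.67, 1.656, -0.0]
ft_force: [-1.2, -0.7, 4.0]
grip_width: 0.3
```

```bash
python3 -m pendant '[[[0,0,0],[0,0,0.05],0],[[0,0,0],[0,0,0.05],0]]'
```

```text
clock: 7.75
tcp_pos: [505.6, 122.0, 31.7]
tool_rot: [2.67, -1.655, -0.0]
ft_force: [-1.7, -0.2, 5.6]
grip_width: -0.1
```

```bash
python3 -m pendant '[[[0,0,0],[0,0,0.04],0],[[0,0,0],[0,0,0.04],0]]'
```

```text
clock: 7.95
tcp_pos: [505.6, 122.0, 30.3]
tool_rot: [-2.67, 1.655, -0.0]
ft_force: [-2.7, -1.4, 9.2]
grip_width: 0.1
```

```bash
python3 -m pendant '[[[0,0,0],[0,0,0.03],0],[[0,0,0],[0,0,0.03],0]]'
```

```text
clock: 8.15
tcp_pos: [505.6, 122.1, 29.3]
tool_rot: [-2.67, 1.655, -0.0]
ft_force: [-3.8, -1.1, 12.7]
grip_width: -0.0
```

```bash
python3 -m pendant '[[[0,0,0],[0,0,-0.6],0],[[0,0,0],[0,0,-1.8],0],[[0,0,0],[0,0,-3],0],[[0,0,0],[0,0,-3],0]]'
python3 - <<'E'
from h import *
im,d=capture('wrist');cv2.imwrite('pics/w6.png',im);delta([482,-75,150])
E
```

```text
clock: 8.55
tcp_pos: [508.1, 122.3, 154.3]
tool_rot: [-2.666, 1.653, -0.01]
ft_force: [0.5, -0.3, -0.4]
grip_width: -0.2
t 8.6 tcp [507.1 122.2 151.5] shift [4.137 2.756 0.031] tiltfix(8deg) [-0.034 -0.012  0.   ] F [ 0.76  0.81 -0.21] toolx [ 0.44 -0.9   0.  ] w -0.3
```

View pics/w6.png

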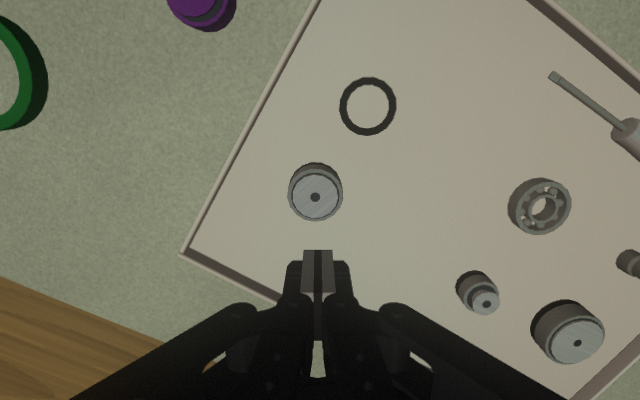

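The middle cap at (315,195) is seated with no gap showing. Now to the small bearing.

```bash
python3 -m pendant '[[[0,0,0],[4.1,2.75,0],0],[[0,0,0],[4.1,2.75,0],0],[[0,0,0],[4.1,2.75,0],0],[[0,0,0],[4.1,2.75,0],0],[[0,0,0],[4.1,2.75,0],0]]'
python3 - <<'E'
from h import *
im,d=capture('wrist');P=camera_params('wrist');cv2.imwrite('pics/w7.png',im);delta([482,-66,60])
for r in place_of('cap_small_top','wrist'):
    w=cam2world(r['location'],P); print(round(r['confidence'],2),np.round(w,1),np.round(proj(w,P),0))
E
```

```text
clock: 9.1
tcp_pos: [479.0, -78.2, 147.9]
tool_rot: [2.665, -1.662, -0.001]
ft_force: [0.3, 0.6, 0.8]
grip_width: -0.1
t 9.15 tcp [479.2 -76.  147.9] shift [-0.191 -0.175  2.198] tiltfix(8deg) [ 0.008  0.007 -0.   ] F [0.06 0.4  0.22] toolx [ 0.44 -0.9  -0.  ] w -0.0
0.78 [481.9 -64.4  39.3] [305. 188.]
```

View pics/w7.png

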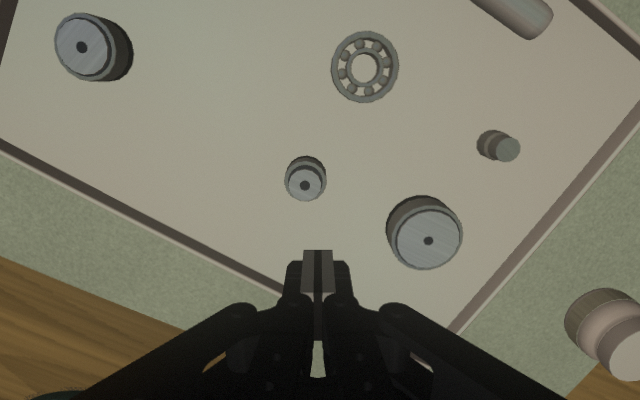

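The small bearing's dot is at (305,185).

Run:
```python
from h import *
im,d=capture('wrist');P=camera_params('wrist');p=pix(305,185,d,P,3);print(np.round(p,1));delta([p[0],p[1]+.5,55])
```

```text
[483.1 -61.2  36.6]
t 9.25 tcp [479.5 -73.6 148.2] shift [-0.245 -0.224  2.33 ] tiltfix(8deg) [ 0.006  0.009 -0.   ] F [-0.05  0.23  0.1 ] toolx [ 0.44 -0.9  -0.  ] w -0.1
```

```bash
python3 -m pendant '[[[0,0,0],[-0.16,-0.15,0.9],0],[[0,0,0],[-0.16,-0.15,1.9],0],[[0,0,0],[-0.16,-0.15,2.33],0],[[0,0,0],[-0.16,-0.15,2.33],0],[[0,0,0],[-0.16,-0.15,2.33],0]]'
python3 - <<'E'
from h import *
im,d=capture('wrist');P=camera_params('wrist');cv2.imwrite('pics/w8.png',cv2.resize(im[130:330,200:440],None,fx=3,fy=3));delta([482.2,-65.5,34])
for r in place_of('cap_small_top','wrist'):
    w=cam2world(r['location'],P); print(round(r['confidence'],2),np.round(w,1),np.round(proj(w,P),0))
E
```

```text
clock: 9.75
tcp_pos: [482.6, -64.4, 56.1]
tool_rot: [2.671, -1.653, -0.001]
ft_force: [0.5, -0.7, 0.6]
grip_width: 0.1
t 9.8 tcp [483.1 -64.8  56.7] shift [0.006 0.029 0.566] tiltfix(8deg) [-0.005 -0.004  0.   ] F [-0.94  0.33 -0.81] toolx [ 0.45 -0.9   0.  ] w -0.1
0.97 [480.3 -64.2  38. ] [313. 255.]
```

View pics/w8.png

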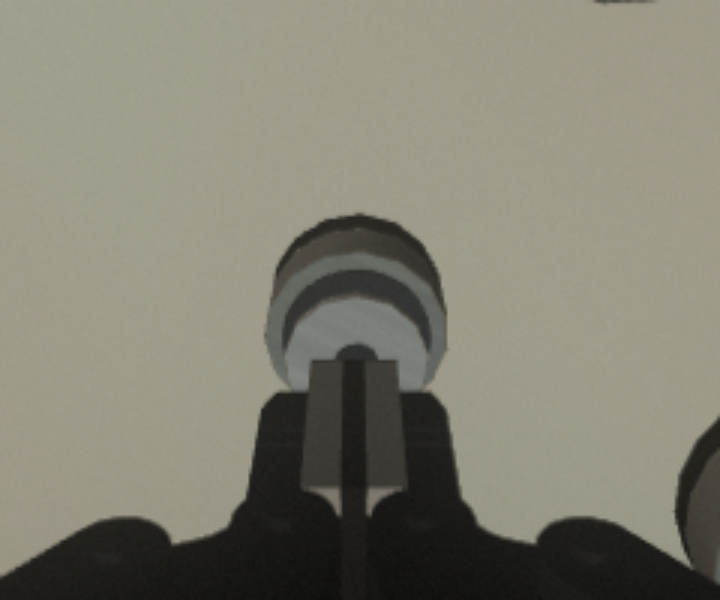

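The small cap's dot is in line with the fingertips at crop (357,353), and the position agrees within 2 mm. Pressing.

```bash
python3 -m pendant '[[[0,0,0],[0,0.02,0.2],0],[[0,0,0],[0,0.02,0.32],0],[[0,0,0],[0,0.02,0.4],0],[[0,0,0],[0,0.02,0.45],0],[[0,0,0],[0,0.02,0.5],0]]'
```

```text
clock: 10.35
tcp_pos: [481.7, -65.8, 35.7]
tool_rot: [2.67, -1.656, -0.0]
ft_force: [-1.2, 0.8, 4.3]
grip_width: 0.2
```

```bash
python3 -m pendant '[[[0,0,0],[0,0,0.05],0],[[0,0,0],[0,0,0.08],0],[[0,0,0],[0,0,0.08],0]]'
```

```text
clock: 10.65
tcp_pos: [481.7, -65.7, 32.6]
tool_rot: [2.67, -1.655, -0.0]
ft_force: [-1.3, 0.4, 3.6]
grip_width: 0.3
```

```bash
python3 -m pendant '[[[0,0,0],[0,0,0.05],0],[[0,0,0],[0,0,0.05],0]]'
python3 - <<'E'
from h import *
im,d=capture('wrist');cv2.imwrite('pics/w9.png',cv2.resize(im[130:330,200:440],None,fx=2,fy=2))
E
```

```text
clock: 10.85
tcp_pos: [481.7, -65.7, 30.5]
tool_rot: [2.67, -1.655, -0.0]
ft_force: [-1.6, -0.3, 3.2]
grip_width: -0.2
```

View pics/w9.png

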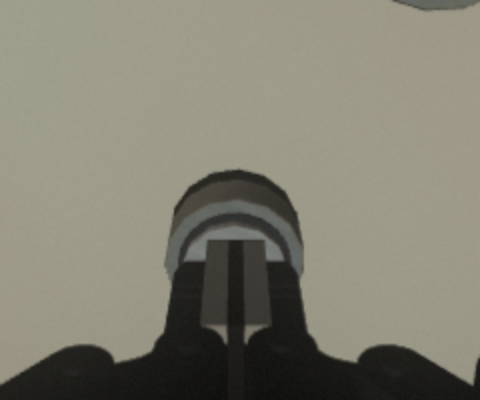

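The fingertips are centred on the cap at crop (236,243), and the bearing is upright. I'll keep pressing until the force climbs.

```bash
python3 -m pendant '[[[0,0,0],[0,0,0.05],0],[[0,0,0],[0,0,0.05],0]]'
```

```text
clock: 11.1
tcp_pos: [481.8, -65.7, 28.5]
tool_rot: [2.67, -1.655, -0.0]
ft_force: [-0.9, -1.2, 4.3]
grip_width: -0.1
```

```bash
python3 -m pendant '[[[0,0,0],[0,0,0.04],0],[[0,0,0],[0,0,0.04],0]]'
```

```text
clock: 11.3
tcp_pos: [481.8, -65.7, 27.0]
tool_rot: [2.67, -1.655, 0.0]
ft_force: [-3.4, -0.4, 8.2]
grip_width: -0.4
```

```bash
python3 -m pendant '[[[0,0,0],[0,0,0.03],0],[[0,0,0],[0,0,0.03],0]]'
```

```text
clock: 11.5
tcp_pos: [481.8, -65.8, 26.0]
tool_rot: [2.67, -1.655, 0.0]
ft_force: [-3.7, 0.1, 10.3]
grip_width: 0.1
```

The force is climbing with the foot's stiffness, so the small cap is home. I'm lifting clear and checking.

```bash
python3 -m pendant '[[[0,0,0],[0,0,-0.6],0],[[0,0,0],[0,0,-1.8],0],[[0,0,0],[0,0,-3],0],[[0,0,0],[0,0,-4],0],[[0,0,0],[0,0,-4],0]]'; python3 -m pendant '[[[0,0,0],[0,0.3,0],0],[[0,0,0],[0,0.3,0],0],[[0,0,0],[0,0.3,0],0]]'
python3 - <<'E'
from h import *
im,d=capture('wrist');P=camera_params('wrist');cv2.imwrite('pics/w10.png',im);delta([482,-66,60])
for n in ['wrist','side']:
    if n=='side': im,d=capture('side');P=camera_params('side')
    for l in ['cap_large_top','cap_middle_top','cap_small_top','socket','open_bearing']:
      for r in place_of(l,n)[:2]:
        w=cam2world(r['location'],P); print(n,l,round(r['confidence'],2),np.round(w,1),np.round(proj(w,P),0))
cv2.imwrite('pics/side2.png',cv2.resize(im[100:330,220:460],None,fx=2.6,fy=2.6))
E
```

```text
clock: 12.0
tcp_pos: [484.0, -66.3, 190.5]
tool_rot: [-2.668, 1.654, -0.012]
ft_force: [0.8, 1.0, -0.3]
grip_width: 0.2
clock: 12.3
tcp_pos: [470.2, -71.1, 184.9]
tool_rot: [2.669, -1.656, -0.003]
ft_force: [0.7, 0.0, 0.5]
grip_width: -0.1
t 12.35 tcp [470.5 -71.  185. ] shift [ 0.018 -0.316  3.124] tiltfix(8deg) [0.007 0.008 0.   ] F [-0.85  0.51 -0.77] toolx [ 0.44 -0.9  -0.  ] w 0.2
wrist cap_large_top 0.68 [ 483.8 -180.1   33.7] [427. 219.]
wrist cap_large_top 0.34 [ 571.9 -193.2    4.3] [478. 137.]
wrist cap_middle_top 0.94 [506.4 122.3  32. ] [124.  42.]
wrist cap_small_top 0.88 [481.2 -64.4  30.5] [316. 167.]
wrist cap_small_top 0.42 [ 479.  -410.1    1.8] [582. 293.]
wrist socket 0.83 [ 570.6 -193.7    2.7] [477. 138.]
wrist socket 0.52 [ 485.4 -177.1    0.7] [416. 204.]
wrist open_bearing 0.87 [584.7 -69.2   3.2] [372.  62.]
side cap_large_top 0.51 [ 682.5 -371.1   38.6] [288. 140.]
side cap_large_top 0.41 [ 484.4 -178.3   36.9] [347. 170.]
side cap_middle_top 0.77 [606.  263.9  39.3] [296. 277.]
side cap_middle_top 0.63 [504.8 122.2  30.8] [342. 237.]
side cap_small_top 0.66 [590.4 114.1   7.8] [307. 241.]
side cap_small_top 0.57 [485.4 -63.6  28.8] [348. 194.]
side socket 0.6 [ 576.7 -195.9    7.1] [317. 175.]
side open_bearing 0.67 [580.5 -63.8   3.8] [314. 201.]
```

View pics/w10.png

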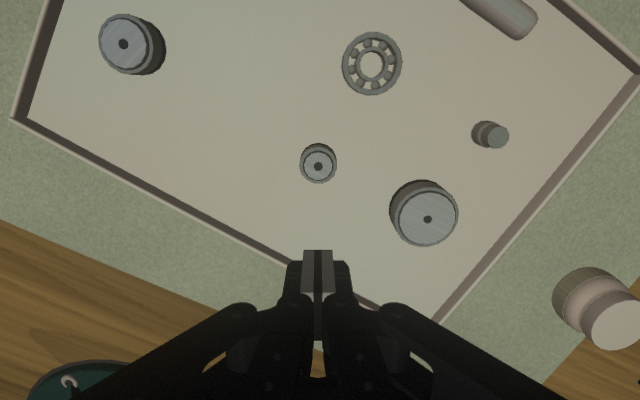

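View pics/side2.png

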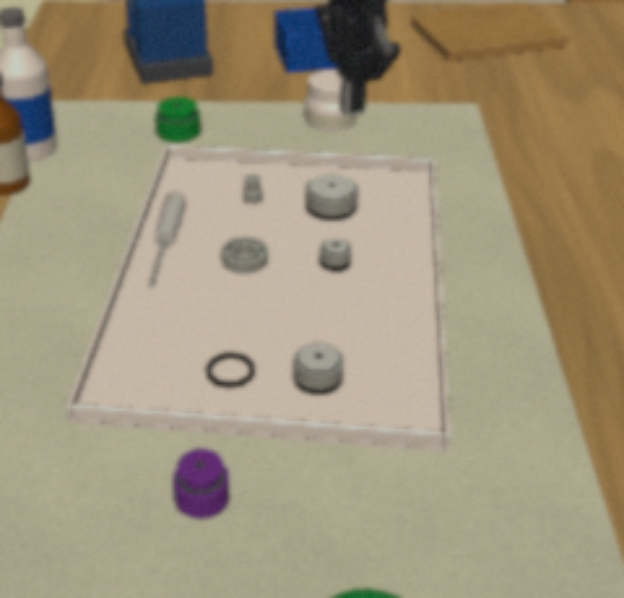

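All three caps are flush, at wrist (427,219), (124,43) and (318,166). The bearings and bystanders haven't moved, and the arm is clear of everything.

```bash
python3 -c "
from workcell import *
print(finish_job())"
```

```text
the job is handed in; nothing more can be done
None
```

I pushed the three caps home in order, large, then middle, then small, with the shut fingertips. The job was handed in at about 13 s of the 42 s allowed. The peak push I read was 12.3 N on the large, 12.7 N on the middle and 10.3 N on the small, against the 30 N limit.

**Caps:** at the end of each push the force rose at about the foot's 3 N/mm. In the last wrist and side pictures, no gap shows under any cap. The networks' cap-top heights came within about 4 mm of the expected 36, 34 and 30 mm. That is the networks' stated accuracy, so the force rise and the closed gaps are the firmer evidence.

**Everything else:** the bearings stand flat and stayed within a few millimetres of where they were. No bystander in view had visibly moved; the arm partly hid the grease jar in the last side picture. The tape roll shows only at the edge of the pictures and I didn't check it separately. The green and purple look-alikes were not touched, and the arm was clear of everything at hand-in.

**Disagreements:** the networks also reported false finds, such as the tray as a large cap. I discarded these after checking the pictures. One position for the small bearing was about 4 mm off because the arm was still settling, so I used the agreeing readings instead.

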